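# Close the bayonet lid of the test chamber

## Robot

A 6-joint arm with a two-finger parallel gripper is mounted at the origin on a cart in front of the work surface, level with it; the furniture and walls round the work are solid. World frame = base frame: x ahead of the robot, y to its left, z up, the work surface at z = 0. Lengths are in m, angles in rad, forces in N, time in s.
With the tool pointing down it reaches from about 0.4 to 0.825 m from the base axis. Payload 7 kg.
Tool frame: the origin (TCP) lies midway between the tips of the shut fingers; the grasp point (between the pads) lies 19 mm behind it; x points along the fingers, y is the direction in which the jaws open and shut, and the axes are right-handed (so a half turn about x gives the same grasp; the last joint's range is limited). The gripper opens to 85 mm and grips with 20 to 120 N. Pads are 22 mm wide; open, the fingers measure 114 mm over their backs; the gripper's body (76 mm by 85 mm) begins 54 mm behind the grasp point. The pads swing forward as they close: fully open they stand 13 mm farther back than shut.
Start: joints at [0.288, 0.359, 0.012, 0, -1.224, -0.288], TCP at [0.675, -0, 0.231] pointing down, gripper open.
Joint ranges: [-3.07, 3.07], [-1.43, 2.12], [-1.02, 1.25], [-3.03, 1.67], [-3.05, -0], [-3.03, 3.03]. Speed limits (rad/s): [2.39, 2.39, 3.01, 3.14, 3.14, 3.14].

## Interface

Orientations are given as a unit quaternion [x, y, z, w].
In Python, from rig import r, hand, planner, state, viewer, order gives the robot as it stands. Calls block until the motion is done:
- r.move_pose(position, orientation): joint-space move of the TCP to a pose.
- r.movel(position, max_speed=0.15, attitude=None): straight line of the TCP; attitude=None keeps the orientation; max_speed is the mean speed in m/s.
- r.goto_joints(angles): joint-space move.
- hand.open_jaws() and hand.clamp(strength=None): open the fingers fully, or close them until they stop; strength is the grip in N (None keeps the last).
- r.pause(seconds).
- planner.ik(position, orientation): joint angles nearest the present ones, or None.
- state(): the state.
- viewer.grab_frame(name): name is "scene" or "side" or "wrist"; returns (picture, depth): 400x640x3 uint8, red, green, blue; 400x640 float32, m along the optical axis (not along the pixel's ray), 0 where there is no reading.
- viewer.camera_info(name): a dict with "intrinsics" (3x3 intrinsics, pixels), "rvec" (rotation vector, rad) and "tvec" (3), from world to camera coordinates, as OpenCV has them. Camera axes: x right, y down, z forward; pixel columns grow to the right and rows downward; lengths in m; the calibration is good to about 2 mm. A picture is of the moment at which its call begins: read the wrist's pose just before it. camera_info takes no time and is no camera call; for the wrist camera it gives the pose at the moment of the call.
A pose or a line that the arm cannot do raises r.Unreachable and nothing moves.
- order.hand_in(): hands the job in, once; it reports no verdict.
The state is a dict: "time_s": time; "joint_pos": joint angles; "joint_velocities": joint speeds; "effort": joint torques, N m; "ee_pos": TCP position; "ee_rot": TCP orientation; "ft_force": force on the tool from outside, world axes, zero at the start; "ft_torque": the same for the moment, N m; "width": opening from 0.0 (shut) to 1.0 (fully open).
Only numpy, scipy, OpenCV 4.12 (cv2) and the standard library are available. Lean on these libraries where they do the work, as an engineer would, in place of code of your own. Each camera call takes 0.05 s, during which the arm holds its last target.

## Task

Close the test chamber: put the loose bayonet lid into the chamber's mouth, feel for the two slots with its lugs, push it down against the spring and twist it clockwise (seen from above) to the stop, then let it spring up into its locking notches and let go of it. Work gently, without forcing the lid or ring, and leave the other things on the bench alone.

Things in the scene. Friction and masses are not known exactly. Their poses are not given: they have to be found in the camera images.
- lid: Loose round bayonet lid, 68 mm high, about 180 g (varies), standing upright on its nose on the bench. Origin: centre of its underside; z up; x along grip bar and lugs (same after a half turn). Plug 37 mm diameter from 0 to 27 mm height, nose tapering to 31 mm over the lowest 6 mm; aluminium flange 60 mm diameter at 27 to 32 mm height.
- lid_lugs (a point): On the lid's axis, 13 mm above its underside, axes as the lid. Here two opposite lugs stick out of the plug along +x and -x: 10 to 16 mm above the underside, each 22 degrees wide, tips 24.5 mm from the axis.
- lid_grip (a point): On the lid's axis, 56 mm above its underside, axes as the lid: a good grasp point on the black upright grip bar, which is 50 mm long (x), 14 mm wide (y) and rises from the flange at 32 mm to 68 mm height.
- chamber: Small fixed test chamber: dark steel plate 104 x 104 x 10 mm, on it an aluminium tube 76 mm diameter, open at the top, 50 mm high overall; a brass nipple sticks out on its +x side. Origin: centre of its underside, z up. In its mouth is a steel bayonet ring.
- mouth (a point): Centre of the mouth, 50 mm above the bench, axes as the chamber, level with the ring's top face. Ring: bore 40 mm diameter, two opposite slots 27 degrees wide reaching 26.8 mm from the axis. The ring is clamped at no exact angle: slots within 0.6 rad (34 degrees) either way of the chamber's x axis, not measured; feel with the lugs or look. Lugs resting on the ring: lid origin at 40 mm.
- track (a point): On the chamber's axis, 42 mm above the bench: height of the roof of the track that leads clockwise (from above) from each slot; the lugs pass under it when the lid's origin is below 26 mm. Centred 60 degrees on, the roof rises to 45 mm: a locking notch 30 degrees wide, its far wall the stop. At the stop, and up to 8 degrees before it, a lug is in its notch. The other way is blocked.
- spring (a point): On the chamber's axis, 35 mm above the bench: top of the sprung follower plate inside, when nothing presses it. It pushes the nose up with about 5 N here and 0.4 N more per mm of depth, so a lid dropped into the slots floats with its origin at 35 mm. Fully pushed in, the flange meets the mouth with the lid's origin at 23 mm.
- locked (a point): On the chamber's axis, 29 mm above the bench: where the lid's origin comes to lie when it is locked, lugs sprung up into the notches.
- tape: Bystander: beige roll of tape, 52 mm diameter, 18 mm high, origin at the centre of its underside. Leave it alone.
- die: Bystander: light turned pressing die, 42 mm diameter, 12 mm high, origin at the centre of its underside. Leave it alone.
- loupe: Bystander: black waisted eye loupe, 35 mm diameter, 39 mm high, origin at the centre of its underside. Leave it alone.
Not all that is in view belongs to the job. What is shaped like the lid but orange or turquoise is not meant.

How it is judged:
By the outcome, as a careful person would: the job done as asked, in the order asked, and still so for the second after the job is handed in, with the robot touching nothing.
It also fails if it takes over 70 s, if anything falls off the work surface, if the arm or the gripper's body presses on something with over 40 N, if the wrist force passes 120 N, or if a joint passes its speed limit or range.

## Working session

There is one attempt and no reset: what is moved stays moved. The work goes in short steps, each a Python script; the robot and the scene stay as the last script left them, time stands still between calls to the robot, and variables do not carry over. Pictures are saved under pics/ and viewed, and the job is handed in when it is done.

```bash
mkdir -p pics; ls; cat > h.py <<'E'
import numpy as np, cv2
from rig import r, hand, planner, state, viewer, order
def cam(n):
    c=viewer.camera_info(n); K=np.array(c["intrinsics"],float); R=cv2.Rodrigues(np.array(c["rvec"],float))[0]; t=np.array(c["tvec"],float).ravel()
    return K,R,t
def save(n,f):
    C=cam(n); p,d=viewer.grab_frame(n); cv2.imwrite("pics/"+f+".png",p[:,:,::-1]); np.savez("pics/"+f+".npz",p=p,d=d,K=C[0],R=C[1],t=C[2]); return p,d,C
def load(f):
    z=np.load("pics/"+f+".npz"); return z["p"],z["d"],(z["K"],z["R"],z["t"])
def onplane(uv,C,z):
    K,R,t=C; uv=np.atleast_2d(np.array(uv,float)); o=-R.T@t
    d=(R.T@np.linalg.inv(K)@np.c_[uv,np.ones(len(uv))].T).T
    return o+d*((z-o[2])/d[:,2])[:,None]
def proj(P,C):
    K,R,t=C; q=(K@(R@np.atleast_2d(P).T+t[:,None])).T; return q[:,:2]/q[:,2:]
def cloud(d,C):
    K,R,t=C; v,u=np.indices(d.shape); X=np.stack([(u-K[0,2])/K[0,0]*d,(v-K[1,2])/K[1,1]*d,d],-1)
    return (X-t)@R
E
python3 - <<'E'
from h import *
for n in ("scene","side","wrist"):
    p,d,C=save(n,n+"0"); print(n,C[0][0,0],-C[1].T@C[2], C[1][2])
s=state(); print({k:np.round(v,3) for k,v in s.items()})
E
```

```text
pics
scene 519.5528720384888 [-0.12392065 -0.46159762  0.87703987] [ 0.5975715   0.36998247 -0.71135172]
side 399.82988364204044 [ 0.50960044 -0.69768826  0.83597745] [ 0.03490256  0.6493362  -0.75970014]
wrist 312.43556852790215 [ 0.67594505 -0.08043379  0.37284595] [-0.00254707  0.31627635 -0.94866368]
{'time_s': np.float64(0.15), 'joint_pos': array([ 0.288,  0.359,  0.011, -0.   , -1.224, -0.288]), 'joint_velocities': array([ 0.001, -0.004,  0.002, -0.   ,  0.001, -0.001]), 'effort': array([-2.0000e-03, -5.8388e+01,  2.9365e+01,  6.9410e+00, -4.0000e-03,
        0.0000e+00]), 'ee_pos': array([ 0.675, -0.   ,  0.231]), 'ee_rot': array([-0.5,  0.5,  0.5,  0.5]), 'ft_force': array([ 0.976,  0.615, -0.044]), 'ft_torque': array([-0.007, -0.006,  0.022]), 'width': np.float64(1.0)}
```

View pics/scene0.png

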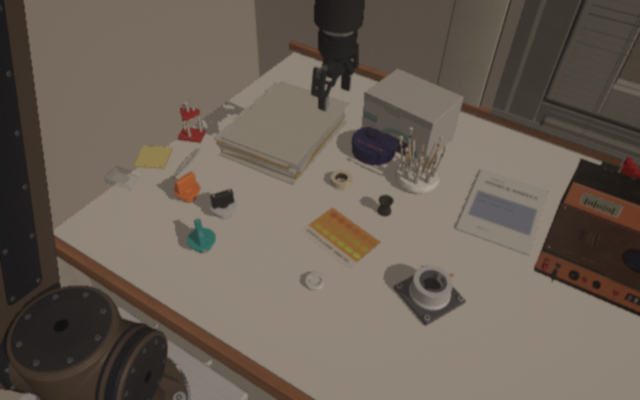

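View pics/side0.png

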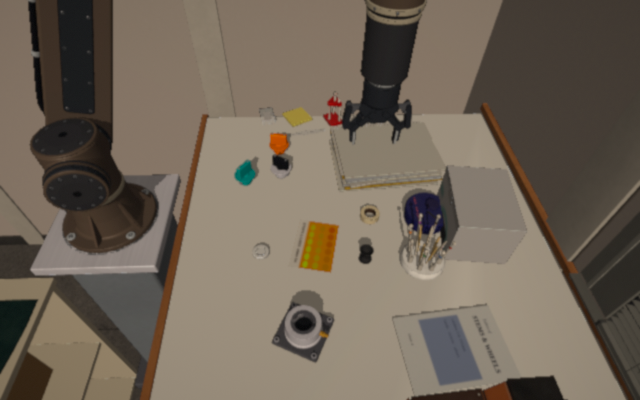

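View pics/wrist0.png

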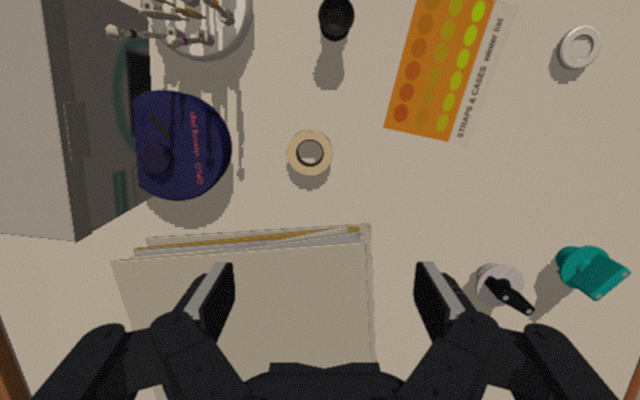

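The lid (black bar, grey flange) is at scene (222,203), side (281,166) and wrist (505,285). The orange one is at scene (187,187) and the turquoise one at scene (201,237); both are ruled out by colour. The chamber is at scene (430,285), side (304,326). Next I'll measure both and crop the lid to confirm it.

```bash
python3 - <<'E'
from h import *
from scipy import ndimage
def rep(name,P,m):
    Q=P[m]; print(name,len(Q),"ctr",Q.mean(0).round(4),"min",Q.min(0).round(3),"max",Q.max(0).round(3))
# crops
p,_,_=load("wrist0"); a=cv2.resize(p[220:340,440:640],None,fx=3,fy=3,interpolation=2)
p2,_,_=load("side0"); b=cv2.resize(p2[280:370,255:355],None,fx=4,fy=4,interpolation=2)
cv2.imwrite("pics/crop0.png",np.vstack([a[:, :600],np.pad(b,((0,0),(0,200),(0,0)))[:240*1]])[:600,:,::-1]) 
cv2.imwrite("pics/crop1.png",b[:,:,::-1])
for n,roi in (("scene0",(180,225,200,245)),("side0",(150,185,265,298)),("wrist0",(250,330,465,545))):
    p,d,C=load(n); P=cloud(d,C); v0,v1,u0,u1=roi
    S=np.zeros(d.shape,bool); S[v0:v1,u0:u1]=1
    S&=(d>0)
    for lo,hi,nm in ((.024,.036,"flange"),(.060,.075,"bar top")):
        m=S&(P[...,2]>lo)&(P[...,2]<hi)
        if m.sum()>3: rep(n+" "+nm,P,m)
    m=S&(P[...,2]>.060)&(P[...,2]<.075)&(p.max(2)<60)
    if m.sum()>5:
        Q=P[m][:,:2]; w,V=np.linalg.eigh(np.cov(Q.T)); print("bar",len(Q),Q.mean(0),"ang",np.degrees(np.arctan2(V[1,1],V[0,1])),np.sqrt(w*12))
for n,roi in (("scene0",(260,325,390,470)),("side0",(295,365,270,340))):
    p,d,C=load(n); P=cloud(d,C); v0,v1,u0,u1=roi
    S=np.zeros(d.shape,bool); S[v0:v1,u0:u1]=1; S&=d>0
    m=S&(abs(P[...,2]-.05)<.006); rep(n+" rim",P,m)
    (c,rad)=cv2.minEnclosingCircle((P[m][:,:2]*1000).astype(np.float32)); print(c,rad)
    m=S&(abs(P[...,2]-.01)<.004); rep(n+" plate",P,m)
    print(cv2.minAreaRect((P[m][:,:2]*1000).astype(np.float32)))
E
```

```text
scene0 flange 216 ctr [0.442  0.132  0.0327] min [0.421 0.113 0.027] max [0.479 0.171 0.036]
scene0 bar top 160 ctr [0.4436 0.1406 0.067 ] min [0.355 0.119 0.06 ] max [0.474 0.162 0.072]
bar 96 [0.4459578  0.14050319] ang 147.72586148469605 [0.01057198 0.04330964]
side0 flange 143 ctr [0.4477 0.1381 0.0319] min [0.421 0.113 0.026] max [0.479 0.223 0.036]
side0 bar top 85 ctr [0.4509 0.142  0.0663] min [0.429 0.126 0.06 ] max [0.474 0.161 0.071]
bar 66 [0.45137208 0.14019127] ang 149.23362539375046 [0.01196845 0.0445486 ]
wrist0 flange 1074 ctr [0.4559 0.1404 0.0318] min [0.423 0.116 0.027] max [0.483 0.175 0.036]
wrist0 bar top 504 ctr [0.4553 0.1432 0.0668] min [0.43  0.128 0.06 ] max [0.477 0.162 0.07 ]
bar 421 [0.45615694 0.14205981] ang 150.06131482196395 [0.01365857 0.04866966]
scene0 rim 806 ctr [ 0.5046 -0.3407  0.0503] min [ 0.467 -0.377  0.044] max [ 0.545 -0.302  0.055]
(507.72381591796875, -339.3217468261719) 40.346797943115234
scene0 plate 889 ctr [ 0.4849 -0.3461  0.0106] min [ 0.438 -0.408  0.006] max [ 0.592 -0.244  0.014]
((499.9408264160156, -339.68328857421875), (131.1732177734375, 149.1226806640625), 26.851747512817383)
side0 rim 748 ctr [ 0.5063 -0.34    0.0498] min [ 0.469 -0.376  0.044] max [ 0.544 -0.3    0.054]
(506.7823181152344, -338.2388610839844) 38.46924591064453
side0 plate 892 ctr [ 0.5058 -0.3554  0.01  ] min [ 0.44  -0.406  0.006] max [ 0.573 -0.272  0.014]
((506.31201171875, -338.2128601074219), (104.7664794921875, 104.26561737060547), 64.5212173461914)
```

View pics/crop0.png

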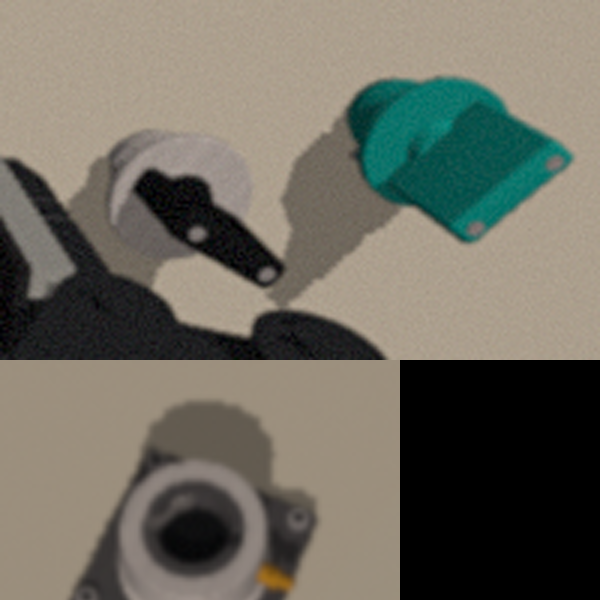

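View pics/crop1.png

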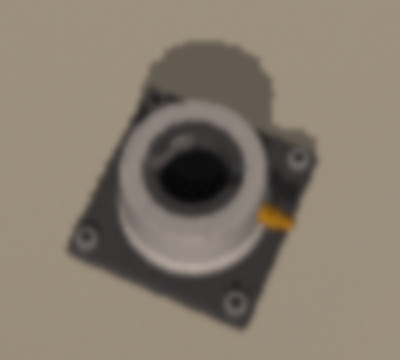

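The crop confirms it: black bar on an aluminium flange at wrist (511,293), next to the turquoise decoy at (590,270). Lid: about (0.454, 0.143), bar top 0.067 m, bar direction about -30°. Chamber: about (0.507, -0.339), plate 104 x 104, x axis about -25°. Next I'll hover over the lid and check it.

```bash
cat >> h.py <<'E'
from scipy.spatial.transform import Rotation as Ro
def quat(a): # a deg: jaw direction
    a=np.radians(a); c,s=np.cos(a),np.sin(a)
    return Ro.from_matrix(np.array([[0,c,s],[0,s,-c],[-1,0,0]])).as_quat()
def ang():
    m=Ro.from_quat(state()["ee_rot"]).as_matrix(); return np.degrees(np.arctan2(m[1,1],m[0,1]))
def st(tag=""):
    s=state(); print(tag,"t%.2f"%s["time_s"],"p",np.round(s["ee_pos"],4),"a%.1f"%ang(),"F",np.round(s["ft_force"],1),"T",np.round(s["ft_torque"],2),"w%.3f"%s["width"],"q6 %.2f"%s["joint_pos"][5],flush=True)
    return s
E
python3 - <<'E'
from h import *
print(np.degrees(planner.ik([.454,.143,.19],quat(60))), quat(0))
for a in (100,60,30,0,-40): 
    q=planner.ik([.507,-.339,.10],quat(a)); print(a,None if q is None else np.degrees(q).round(0))
r.move_pose([.454,.143,.19],quat(60)); st()
p,d,C=save("wrist","wl"); 
P=cloud(d,C); m=(d>0)&(abs(P[...,2]-.067)<.005)&(p.max(2)<70)&(np.hypot(P[...,0]-.454,P[...,1]-.143)<.04)
Q=(P[m][:,:2]*1000).astype(np.float32); print(len(Q),P[m].mean(0),cv2.minAreaRect(Q)); 
vu=np.argwhere(m); print(vu.min(0),vu.max(0))
E
```

```text
[  41.24606642    3.48710559  -27.11211109    0.          -59.40078331
 -161.24606642] [ 0.5  0.5 -0.5  0.5]
100 [-15.  21. -17.   0. -52. -65.]
60 [ -15.   21.  -17.    0.  -52. -105.]
30 [ -15.   21.  -17.    0.  -52. -135.]
0 [ -15.   21.  -17.    0.  -52. -165.]
-40 [-15.  21. -17.   0. -52. 155.]
 t2.31 p [0.4542 0.143  0.1901] a60.0 F [ 1.  -0.4  1.3] T [-0.05 -0.   -0.03] w1.006 q6 -2.81
721 [0.44978187 0.14766483 0.06715812] ((450.8851623535156, 146.9761199951172), (13.41107177734375, 48.60424041748047), 59.75251388549805)
[161 317] [214 332]
```

View pics/wl.png

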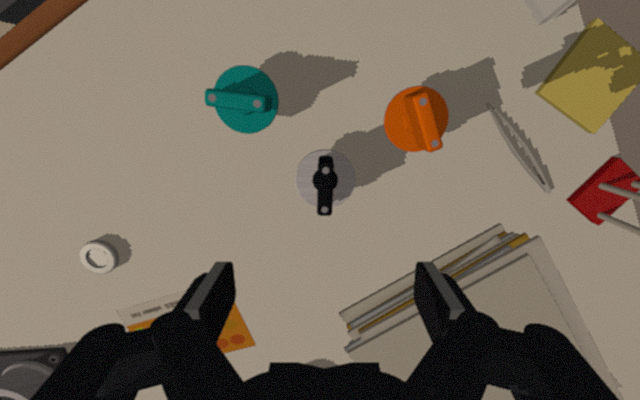

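The hover view shows the lid at (325,186), with turquoise at (246,98) and orange at (416,120), both clear of the finger sweep. My angle convention was half a turn off from the start pose. I'll use a=240 for wrist range, and averaging the two opposite views cancels the camera mounting error.

```bash
python3 - <<'E'
from h import *
print(np.degrees(planner.ik([.452,.145,.19],quat(240))).round(0))
q=np.array(state()["joint_pos"]); q[5]+=np.pi; r.goto_joints(q); st()
p,d,C=save("wrist","wl2"); 
P=cloud(d,C); m=(d>0)&(abs(P[...,2]-.067)<.005)&(p.max(2)<70)&(np.hypot(P[...,0]-.454,P[...,1]-.143)<.04)
Q=(P[m][:,:2]*1000).astype(np.float32); print(len(Q),P[m].mean(0),cv2.minAreaRect(Q)); 
vu=np.argwhere(m); print(vu.min(0),vu.max(0))
E
```

```text
[ 42.   3. -27.   0. -59.  18.]
 t5.01 p [0.4542 0.143  0.19  ] a-120.0 F [-0.3 -0.5  0.8] T [-0.    0.    0.02] w1.002 q6 0.33
728 [0.45430066 0.14555419 0.06725493] ((453.19378662109375, 146.3002471923828), (13.971799850463867, 48.564910888671875), 58.64670181274414)
[170 315] [222 331]
```

View pics/wl2.png

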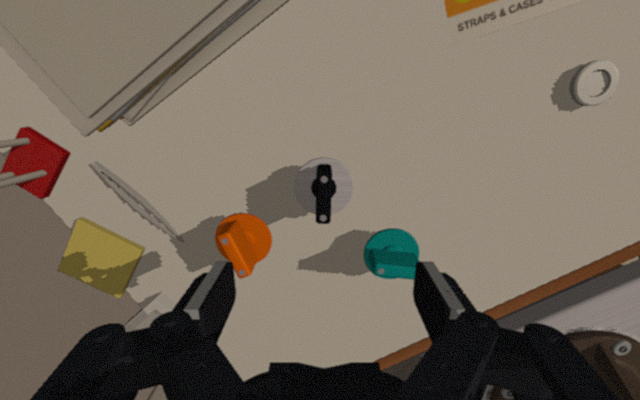

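Lid from the two opposite views, averaged: (0.452, 0.1466), bar about 59.2°-90°. That fits the given 50x14 mm bar and 67 mm height. In this view the lid is at (323,187), orange at (243,240) and turquoise at (391,253), about 15 mm clear of the finger sweep. Now I'll grasp it.

```bash
python3 - <<'E'
from h import *
q=quat(239.3)
r.movel([.452,.1466,.10],max_speed=.15,attitude=q)
r.movel([.452,.1466,.039],max_speed=.1); st("down")
p,d,C=save("wrist","wg")
hand.clamp(40); st("clamp")
r.movel([.452,.1466,.16],max_speed=.12); st("up")
save("wrist","wh")
E
```

```text
down t6.57 p [0.4524 0.1469 0.0396] a-120.7 F [0.4 0.4 0. ] T [0.04 0.01 0.01] w1.000 q6 0.31
clamp t7.27 p [0.452  0.1466 0.0391] a-120.7 F [-1.5 -0.1  3. ] T [0.15 0.25 0.  ] w0.151 q6 0.31
up t8.43 p [0.4515 0.1463 0.1592] a-120.7 F [-0.   0.  -1.8] T [-0.01 -0.   -0.05] w0.157 q6 0.31
```

View pics/wh.png

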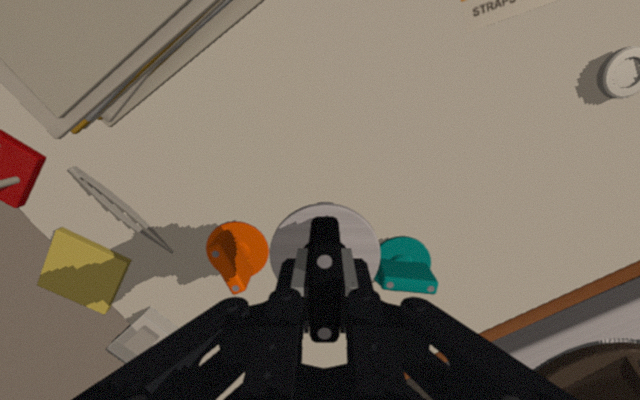

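View pics/wg.png

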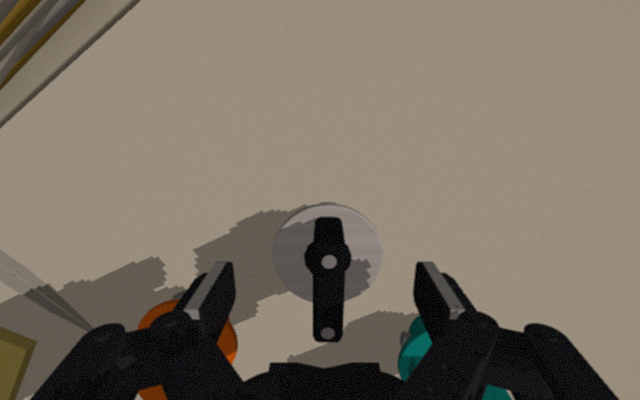

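The lid is held (opening 0.157 of 85 mm ≈ 13.3 mm, bar 14 mm). Next is a look straight down into the chamber mouth, with the camera over it and the lid held beside it.

```bash
python3 - <<'E'
from h import *
r.move_pose([.576,-.379,.17],quat(239.3)); st()
r.movel([.576,-.379,.13],max_speed=.1)
r.pause(.2); st()
p,d,C=save("wrist","wc")
c=proj([[.507,-.339,.05]],C)[0].astype(int); print(c)
u,v=c; cr=p[max(0,v-75):v+75,u-75:u+75]; print(cr.shape)
cv2.imwrite("pics/wc_crop.png",cv2.resize(cr,None,fx=4,fy=4,interpolation=2)[:,:,::-1])
P=cloud(d,C); near=(np.hypot(P[...,0]-.507,P[...,1]-.339*-1)<.048)&(d>0)
m=near&(abs(P[...,2]-.05)<.004); Q=(P[m][:,:2]*1000).astype(np.float32)
print(m.sum(),P[m].mean(0),cv2.minEnclosingCircle(Q), Q.min(0),Q.max(0))
E
```

```text
t10.43 p [ 0.5765 -0.3779  0.1702] a-120.6 F [-1.   0.2 -2.8] T [-0.02  0.02  0.01] w0.155 q6 1.33
 t11.18 p [ 0.5765 -0.3791  0.1309] a-120.7 F [ 0.3 -0.1 -2.5] T [ 0.03 -0.03 -0.02] w0.155 q6 1.34
[326 300]
(150, 150, 3)
26 [ 0.48174945 -0.3210353   0.04993826] ((479.0504150390625, -319.4209289550781), 16.260189056396484) [ 470.40527 -335.36926] [ 493.80148 -305.2719 ]
```

View pics/wc_crop.png

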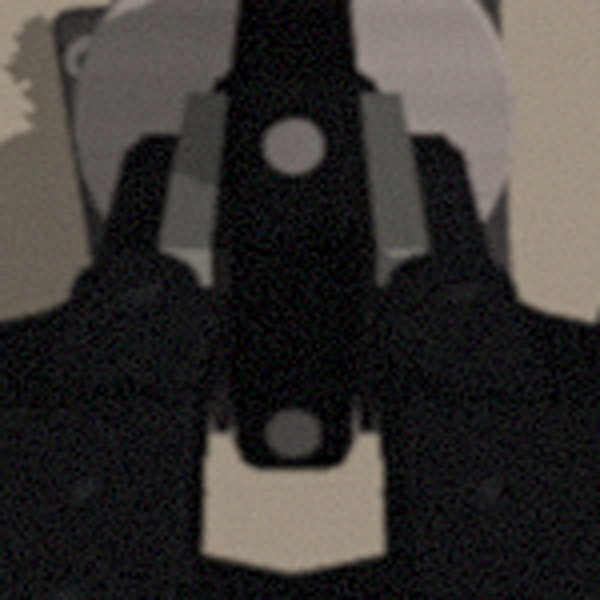

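View pics/wc.png

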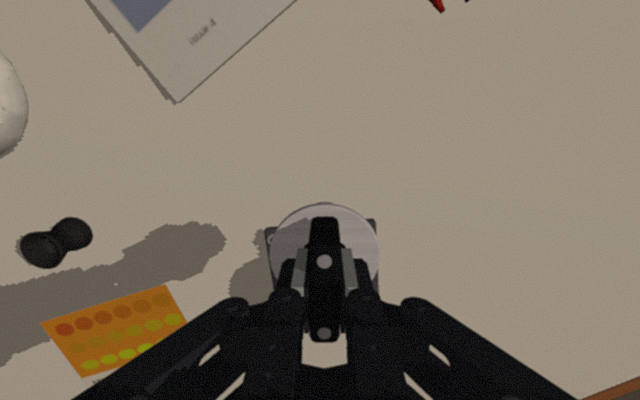

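The camera sits on the other side of the tool (toward -z), and the held lid hides the chamber here at (322,250). I'll shift to the opposite side.

```bash
python3 - <<'E'
from h import *
r.movel([.438,-.299,.13],max_speed=.15)
r.pause(.2); st()
p,d,C=save("wrist","wc2")
c=proj([[.507,-.339,.05]],C)[0].astype(int); print(c)
u,v=c; cr=p[max(0,v-75):v+75,u-75:u+75]; print(cr.shape)
cv2.imwrite("pics/wc2_crop.png",cv2.resize(cr,None,fx=4,fy=4,interpolation=2)[:,:,::-1])
P=cloud(d,C); near=(np.hypot(P[...,0]-.507,P[...,1]-.339*-1)<.048)&(d>0)
m=near&(abs(P[...,2]-.05)<.004); Q=(P[m][:,:2]*1000).astype(np.float32)
print(m.sum(),P[m].mean(0),cv2.minEnclosingCircle(Q), Q.min(0),Q.max(0))
E
```

```text
t12.64 p [ 0.4383 -0.2992  0.1297] a-120.7 F [-0.7  0.6 -2.6] T [ 0.02  0.   -0.03] w0.157 q6 1.26
[324 101]
(150, 150, 3)
7147 [ 0.51000618 -0.33788597  0.049692  ] ((508.3946228027344, -336.824951171875), 38.029029846191406) [ 470.54828 -374.54526] [ 546.1392  -298.98627]
```

View pics/wc2_crop.png

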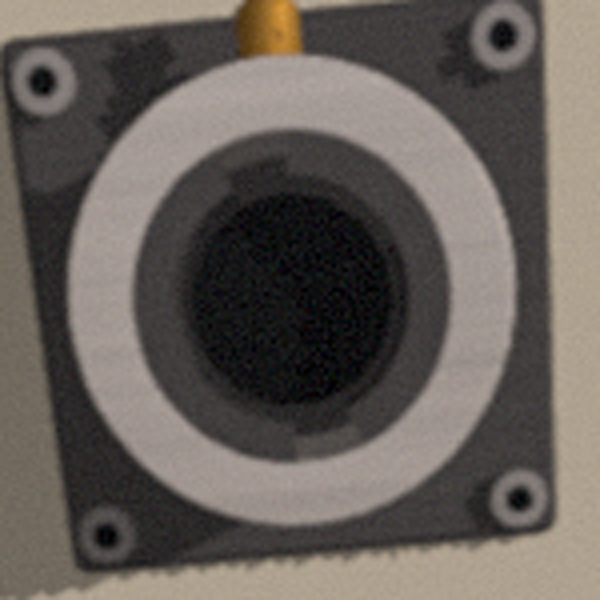

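View pics/wc2.png

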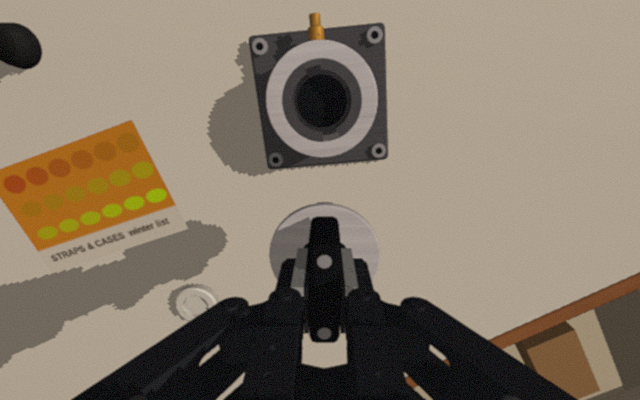

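```bash
python3 - <<'E'
from h import *
p,d,C=load("wc2")
g=cv2.cvtColor(p,cv2.COLOR_RGB2GRAY).astype(np.float32)
cr=g[55:148,278:370]; cr=cv2.resize(cr,None,fx=6.4,fy=6.4,interpolation=2)
o=np.clip((cr-5)/(100-5),0,1)**.6*255
cv2.imwrite("pics/ring.png",o)
# depth: points below ring top, radial 20-27 mm
P=cloud(d,C); c=np.array([.5084,-.3368])
rel=P[...,:2]-c; rr=np.hypot(*np.moveaxis(rel,-1,0)); th=np.degrees(np.arctan2(rel[...,1],rel[...,0]))
m=(d>0)&(rr>.0212)&(rr<.0262)
for a in range(-180,180,6):
    k=m&(th>=a)&(th<a+6); 
    if k.sum(): print(a+3,k.sum(),np.round(np.median(P[k][:,2])*1000,1),np.round(g[k].mean()),end=" | ")
E
```

```text
-177 28 49.8 59.0 | -171 24 49.7 60.0 | -165 23 49.4 62.0 | -159 31 50.0 62.0 | -153 26 49.9 62.0 | -147 27 49.7 62.0 | -141 29 49.8 61.0 | -135 28 49.9 62.0 | -129 25 50.1 62.0 | -123 30 49.6 62.0 | -117 27 49.7 63.0 | -111 30 49.7 63.0 | -105 30 49.5 63.0 | -99 31 49.6 64.0 | -93 29 50.0 63.0 | -87 35 49.4 59.0 | -81 37 49.4 58.0 | -75 35 49.6 61.0 | -69 37 49.6 60.0 | -63 35 49.5 61.0 | -57 38 49.7 60.0 | -51 33 49.8 59.0 | -45 35 49.7 61.0 | -39 37 49.6 60.0 | -33 32 49.1 61.0 | -27 25 10.4 50.0 | -21 23 9.7 42.0 | -15 22 9.5 42.0 | -9 22 9.6 41.0 | -3 29 10.5 51.0 | 3 30 50.0 65.0 | 9 32 49.6 65.0 | 15 31 49.7 64.0 | 21 30 49.8 65.0 | 27 31 50.1 65.0 | 33 30 49.6 66.0 | 39 28 49.7 64.0 | 45 31 49.9 65.0 | 51 25 49.7 64.0 | 57 31 49.8 67.0 | 63 27 49.8 64.0 | 69 30 49.5 63.0 | 75 28 49.5 62.0 | 81 27 49.9 62.0 | 87 28 49.8 63.0 | 93 36 49.5 59.0 | 99 37 49.7 57.0 | 105 34 49.5 58.0 | 111 32 49.7 58.0 | 117 35 49.7 56.0 | 123 34 49.6 57.0 | 129 33 49.4 56.0 | 135 32 49.4 55.0 | 141 30 49.5 58.0 | 147 38 49.7 56.0 | 153 24 9.9 47.0 | 159 19 9.6 39.0 | 165 19 9.6 39.0 | 171 18 9.9 39.0 | 177 18 10.4 50.0 | [ WARN:0@0.437] global loadsave.cpp:1063 imwrite_ Unsupported depth image for selected encoder is fallbacked to CV_8U.
```

View pics/ring.png

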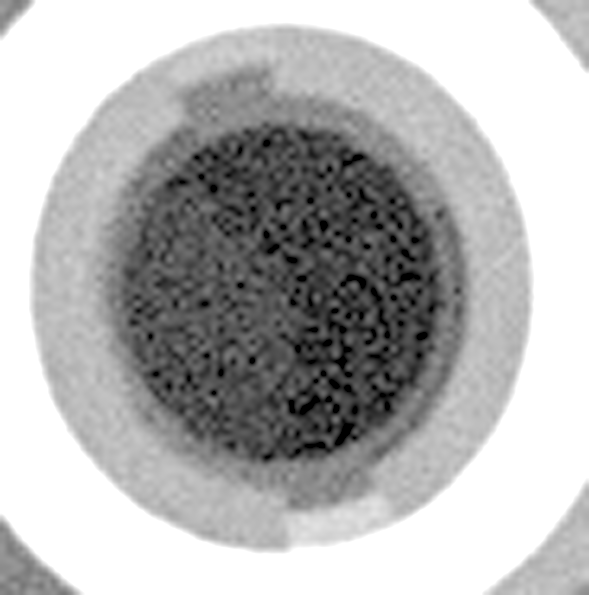

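The ring is clear. Depth shows the slots as gaps at about -30..-2° and 151..180°. I'll get a finer estimate, then go above the mouth and descend with the force watched.

```bash
python3 - <<'E'
from h import *
p,d,C=load("wc2"); P=cloud(d,C)
from scipy.optimize import least_squares
# slot holes: raycast pixels onto ring plane
v,u=np.indices(d.shape); X=onplane(np.c_[u.ravel(),v.ravel()],C,.05).reshape(d.shape+(3,))[...,:2]
c=np.array([.5084,-.3368]); rel=X-c; rr=np.hypot(rel[...,0],rel[...,1]); th=np.degrees(np.arctan2(rel[...,1],rel[...,0]))
ring=(d>0)&(rr<.034)&(P[...,2]>.045)
hole=(rr<.034)&~ring
cn,_=cv2.findContours(hole.astype(np.uint8),cv2.RETR_EXTERNAL,cv2.CHAIN_APPROX_NONE); cn=max(cn,key=len)[:,0]
Y=onplane(cn,C,.05)[:,:2]; y=np.hypot(*(Y-c).T)
b=Y[y<.0215]; f=least_squares(lambda q:np.hypot(b[:,0]-q[0],b[:,1]-q[1])-q[2],[*c,.02],loss="soft_l1",f_scale=.0005).x; print("bore fit",f)
o=(rr>.0215)&(rr<.0265)&hole
cs=[X[o&(abs(th+15)<40)].mean(0),X[o&(abs(abs(th)-165)<40)&(abs(th+15)>90)].mean(0)]
print(cs,"mid",np.mean(cs,0),"line deg",np.degrees(np.arctan2(*(cs[0]-cs[1])[::-1])))
E
```

```text
bore fit [ 0.50830927 -0.33689564  0.01927814]
[array([ 0.53112145, -0.34321889]), array([ 0.48556229, -0.33095751])] mid [ 0.50834187 -0.3370882 ] line deg -15.063155378941646
```

Bore fit radius is 19.3 mm (true 20), slot line is -15.1°, and the centre corrected for camera bias is (0.5072, -0.3367). Now the gentle guarded descent.

```bash
python3 - <<'E'
from h import *
c=[.5072,-.3367]; A=254.9
r.movel([*c,.13],max_speed=.12,attitude=quat(A)); 
r.movel([*c,.096],max_speed=.08); r.pause(.15); s0=st("above"); f0=np.array(s0["ft_force"])
for z in np.arange(.093,.0729,-.002):
    r.movel([*c,z],max_speed=.03); s=st("z%.3f"%z)
    F=np.array(s["ft_force"])-f0
    if F[2]>9 or np.hypot(F[0],F[1])>8: print("stop"); break
E
```

```text
above t14.22 p [ 0.5076 -0.3368  0.0966] a-105.1 F [-0.2  0.1 -2.8] T [ 0.03  0.04 -0.01] w0.157 q6 1.57
z0.093 t14.47 p [ 0.5071 -0.3367  0.0929] a-105.1 F [ 0.5 -0.2 -1.5] T [0.   0.01 0.01] w0.155 q6 1.57
z0.091 t14.72 p [ 0.5071 -0.3367  0.0909] a-105.1 F [-0.2  0.2 -2.6] T [-0.01 -0.02  0.01] w0.151 q6 1.57
z0.089 t14.97 p [ 0.5071 -0.3367  0.0888] a-105.1 F [-0.4  0.2 -1.3] T [-0.01  0.03  0.01] w0.157 q6 1.57
z0.087 t15.22 p [ 0.5071 -0.3366  0.0868] a-105.1 F [-0.6 -0.6 -2.2] T [ 0.03 -0.04 -0.04] w0.159 q6 1.57
z0.085 t15.47 p [ 0.5071 -0.3367  0.0848] a-105.1 F [ 0.3 -0.2 -1.4] T [ 0.04 -0.06 -0.01] w0.153 q6 1.57
z0.083 t15.72 p [ 0.5071 -0.3366  0.0828] a-105.1 F [-0.2 -0.  -1.5] T [ 0.04 -0.05 -0.04] w0.152 q6 1.57
z0.081 t15.97 p [ 0.5071 -0.3367  0.0808] a-105.1 F [ 0.3 -0.  -1.7] T [-0.03 -0.    0.03] w0.153 q6 1.57
z0.079 t16.23 p [ 0.5071 -0.3367  0.0788] a-105.1 F [ 0.1 -0.6 -1.3] T [-0.02 -0.04  0.06] w0.156 q6 1.57
z0.077 t16.48 p [ 0.5073 -0.3369  0.0769] a-105.1 F [ 1.2 -1.1 -3.1] T [-0.5  -0.16 -0.05] w0.155 q6 1.57
z0.075 t16.73 p [ 0.5073 -0.3368  0.0749] a-105.1 F [-0.1 -2.4 -3. ] T [-0.73 -0.28 -0.07] w0.160 q6 1.57
z0.073 t16.98 p [ 0.5075 -0.3369  0.0734] a-105.1 F [-0.3 -1.5  2.2] T [-0.6  -0.02 -0.01] w0.156 q6 1.57
```

The lugs dropped into the slots: lid origin about 34 mm, spring force felt (+4 N), only about 2 N sideways toward -y. I'll ease the centre toward -y, then press down.

```bash
python3 - <<'E'
from h import *
c=np.array([.5072,-.3367])
def lat(n=4):
    L=[]
    for _ in range(n): r.pause(.03); s=state(); L.append(np.r_[s["ft_force"],s["ft_torque"]])
    return np.mean(L,0)
for dx,dy in ((0,-.0005),(0,-.001)):
    r.movel([c[0]+dx,c[1]+dy,.0725],max_speed=.02); print(dx,dy,lat().round(2))
    if abs(lat()[3])<.15: break
c=c+[dx,dy]
for z in (.070,.067,.065,.0637):
    r.movel([*c,z],max_speed=.03); L=lat(2); s=st("z%.4f"%z); print(L.round(2))
    if L[2]>16 or np.hypot(L[0],L[1])>10: print("stop"); break
    # comply: F_env on tool -> move with it
    g=np.array([-L[4],L[3]]) /.3
    c=c+np.clip(g*.00015,-.0005,.0005); print("c",c)
np.save("c.npy",c)
E
```

```text
0 -0.0005 [ 0.63  0.62  3.06  0.52 -0.16  0.02]
0 -0.001 [ 1.61  3.33  3.2   1.53 -0.53  0.  ]
z0.0700 t18.32 p [ 0.5072 -0.3378  0.07  ] a-105.1 F [1.5 3.4 3.9] T [ 1.39 -0.52  0.04] w0.157 q6 1.57
[ 0.89  3.67  3.87  1.39 -0.51  0.04]
c [ 0.50745581 -0.3372    ]
z0.0670 t18.64 p [ 0.5074 -0.3376  0.0673] a-105.1 F [-0.1  0.3  4.7] T [ 0.55  0.01 -0.01] w0.158 q6 1.57
[ 0.37  0.76  4.82  0.53 -0.02 -0.02]
c [ 0.50746764 -0.33693472]
z0.0650 t18.96 p [ 0.5074 -0.3375  0.0654] a-105.1 F [-0.8  0.3  6. ] T [ 0.17  0.06 -0.05] w0.152 q6 1.57
[-0.71  0.2   5.93  0.17  0.11 -0.03]
c [ 0.50741085 -0.33685136]
z0.0637 t19.27 p [ 0.5074 -0.3375  0.0642] a-105.1 F [-0.3 -0.6  6.3] T [0.1  0.18 0.01] w0.151 q6 1.57
[-0.48 -0.02  6.55  0.1   0.17  0.01]
c [ 0.50732605 -0.33680025]
```

Pushed in: lid origin about 25.2 mm, spring about 8.5 N, side load near zero. I'll go slightly deeper (24.5 mm) and twist clockwise in guarded steps.

```bash
cat >> h.py <<'E'
def lat(n=3):
    L=[]
    for _ in range(n): r.pause(.03); s=state(); L.append(np.r_[s["ft_force"],s["ft_torque"]])
    return np.mean(L,0)
E
python3 - <<'E'
from h import *
c=np.array([.5073,-.3369]); z=.0630
r.movel([*c,z],max_speed=.03); print(lat().round(2)); s=st()
A=254.9
for k in range(10):
    A-=5; r.move_pose([*c,z],quat(A)); L=lat(2); s=state()
    print("A%.1f"%A,"a%.1f"%(ang()%360),"p",np.round(s["ee_pos"],4),L.round(2),"t%.1f"%s["time_s"],flush=True)
    if abs(L[5])>.5 or np.hypot(L[0],L[1])>10 or L[2]>18 : print("stop"); break
    c=c+np.clip(np.array([-L[4],L[3]])/.3*.00005,-.0003,.0003)
np.save("c.npy",np.r_[c,z,A])
E
```

```text
[-0.79  0.07  6.61  0.22  0.13 -0.02]
 t19.62 p [ 0.5074 -0.3375  0.0636] a-105.1 F [-1.1 -0.3  6.6] T [ 0.18  0.12 -0.02] w0.153 q6 1.57
A249.9 a249.9 p [ 0.5074 -0.3375  0.0636] [-0.07  0.8   6.58  0.19  0.13 -0.01] t19.9
A244.9 a244.9 p [ 0.5073 -0.3375  0.0636] [-0.51  0.58  6.58  0.19  0.13 -0.03] t20.3
A239.9 a239.9 p [ 0.5073 -0.3375  0.0636] [-0.15 -0.    6.88  0.17  0.12 -0.07] t20.6
A234.9 a234.9 p [ 0.5074 -0.3375  0.0637] [-0.56  0.24  6.38  0.16  0.08 -0.04] t20.9
A229.9 a229.9 p [ 0.5073 -0.3374  0.0637] [-0.46  0.15  6.39  0.18  0.11 -0.04] t21.2
A224.9 a224.9 p [ 0.5073 -0.3374  0.0636] [-0.5   0.63  6.41  0.17  0.09 -0.03] t21.5
A219.9 a219.9 p [ 0.5073 -0.3374  0.0637] [ 0.14  0.29  6.67  0.14  0.07 -0.09] t21.8
A214.9 a214.9 p [ 0.5073 -0.3373  0.0637] [-0.04 -0.18  6.32  0.16  0.07 -0.06] t22.2
A209.9 a209.9 p [ 0.5073 -0.3373  0.0637] [-0.68 -0.33  6.21  0.14  0.03 -0.04] t22.5
A204.9 a204.9 p [ 0.5074 -0.3373  0.0637] [ 0.12  0.06  6.48  0.19  0.06 -0.02] t22.8
```

50° turned freely with no torque. Now small steps to feel for the stop, expected at about 64° (a ≈ 191).

```bash
python3 - <<'E'
from h import *
*c,z,A=np.load("c.npy")
while A>186.5:
    A-=2 if A>195 else 1
    r.move_pose([*c,z],quat(A)); L=lat(3); s=state()
    print("A%.1f"%A,"a%.2f"%(ang()%360),"p",np.round(s["ee_pos"],4),L.round(2),"t%.1f"%s["time_s"],flush=True)
    if abs(L[5])>.3 or np.hypot(L[0],L[1])>10 or L[2]>18 : print("stop"); break
np.save("c.npy",np.r_[c,z,A])
E
```

```text
A202.9 a202.91 p [ 0.5073 -0.3372  0.0637] [-0.26  0.19  6.97  0.18  0.04 -0.05] t23.1
A200.9 a200.91 p [ 0.5074 -0.3372  0.0636] [-0.01  0.45  5.81  0.17  0.04 -0.06] t23.5
A198.9 a198.90 p [ 0.5074 -0.3372  0.0637] [ 0.11  0.11  6.09  0.22  0.01 -0.06] t23.8
A196.9 a196.91 p [ 0.5074 -0.3372  0.0637] [ 0.23  0.45  6.91  0.22  0.   -0.07] t24.2
A194.9 a194.91 p [ 0.5074 -0.3372  0.0637] [-0.46  0.25  6.4   0.18  0.   -0.04] t24.5
A193.9 a193.91 p [ 0.5074 -0.3372  0.0637] [-0.09  0.32  6.23  0.2  -0.02 -0.03] t24.9
A192.9 a192.91 p [ 0.5074 -0.3372  0.0637] [-0.24  0.19  6.39  0.25 -0.    0.01] t25.2
A191.9 a191.91 p [ 0.5074 -0.3372  0.0637] [-0.41  0.2   7.27  0.25 -0.01  0.01] t25.6
A190.9 a190.91 p [ 0.5074 -0.3372  0.0637] [ 0.3   0.75  6.74  0.18 -0.02 -0.  ] t25.9
A189.9 a189.95 p [ 0.5073 -0.3372  0.0637] [-0.32  0.38  6.84  0.21  0.09  0.32] t26.3
stop
```

Stop felt at a≈190 (Tz +0.32 Nm), 65° on from the slot, as expected. I'll ease off 1° and let the lid rise with the spring to 29 mm.

```bash
python3 - <<'E'
from h import *
*c,z,A=np.load("c.npy"); A+=.9
r.move_pose([*c,z],quat(A)); print(lat().round(2))
for z in (.0645,.0655,.0665,.0673,.0680,.0686,.0692):
    r.movel([*c,z],max_speed=.02); L=lat(3); s=state(); print("z",z,np.round(s["ee_pos"],4),"a%.1f"%(ang()%360),L.round(2),"t%.1f"%s["time_s"])
    if L[2]<-6: print("roof"); break
E
```

```text
[-0.62  0.51  6.8   0.17  0.05  0.  ]
z 0.0645 [ 0.5073 -0.3372  0.0651] a190.8 [-0.09  0.55  6.57  0.12 -0.03  0.01] t27.0
z 0.0655 [ 0.5073 -0.3372  0.0661] a190.8 [-0.2  -0.34  5.56  0.09 -0.03  0.  ] t27.3
z 0.0665 [ 0.5073 -0.3372  0.067 ] a190.8 [ 0.25 -0.17  4.98 -0.03 -0.09  0.02] t27.7
z 0.0673 [ 0.5073 -0.3371  0.0677] a190.8 [ 0.26 -1.05  5.1  -0.51 -0.14 -0.  ] t28.0
z 0.068 [ 0.5073 -0.337   0.0681] a190.8 [ 0.82 -3.6   3.39 -1.53 -0.28 -0.02] t28.4
z 0.0686 [ 0.5072 -0.3369  0.0682] a190.8 [ 1.52 -5.92 -1.31 -2.12 -0.8  -0.  ] t28.7
z 0.0692 [ 0.5072 -0.3369  0.0683] a190.8 [ 3.06 -7.09 -4.53 -2.57 -1.24  0.01] t29.1
```

The roof holds at TCP 0.0683 (origin about 29 mm), so the lugs are in the notches. I'll relax to neutral, release, retreat and look.

```bash
python3 - <<'E'
from h import *
*c,z,A=np.load("c.npy")
c=[c[0],c[1]]
r.movel([*c,.0677],max_speed=.02); print(lat().round(2))
hand.open_jaws(); st("open")
r.movel([*c,.17],max_speed=.12); st("up")
r.pause(.2); p,d,C=save("wrist","we"); P=cloud(d,C)
def rect(n,p,d,C):
    P=cloud(d,C); R_=np.hypot(P[...,0]-.5075,P[...,1]+.337)
    m=(d>0)&(R_<.045)&(p.max(2)<80)&(abs(P[...,2]-.097)<.006); Q=(P[m][:,:2]*1000).astype(np.float32)
    print(n,m.sum(),"top z",np.median(P[m][:,2]),cv2.minAreaRect(Q))
    m=(d>0)&(R_<.031)&(R_>.018)&(p.max(2)>80)&(P[...,2]>.052)&(P[...,2]<.07); print("flange z",m.sum(),np.median(P[m][:,2]))
    x,y=P[m][:,:2].T; A=np.c_[x,y,np.ones(len(x))]; print("tilt",np.linalg.lstsq(A,P[m][:,2],rcond=None)[0][:2])
rect("wrist",p,d,C)
for n in ("side","scene"): rect(n,*save(n,n+"_e"))
E
```

```text
[ 0.33 -4.15  4.54 -1.65 -0.21 -0.02]
open t30.13 p [ 0.5071 -0.3366  0.0676] a-169.2 F [0.3 0.8 1. ] T [0.04 0.03 0.02] w1.007 q6 0.45
up t31.13 p [ 0.5066 -0.3364  0.1691] a-169.2 F [-0.1  0.1  0.1] T [-0.   -0.04  0.01] w1.001 q6 0.45
wrist 1096 top z 0.09641829471766536 ((508.42779541015625, -336.6133728027344), (13.734766006469727, 48.80963134765625), 10.393291473388672)
flange z 2042 0.06073094550820102
tilt [-0.00243     0.00219221]
side 152 top z 0.09666814653957653 ((506.69451904296875, -337.853759765625), (13.915858268737793, 47.779598236083984), 10.259162902832031)
flange z 356 0.06068501386008852
tilt [0.00150523 0.0006321 ]
scene 140 top z 0.09683416486277528 ((504.8321533203125, -339.05535888671875), (12.671181678771973, 46.35362243652344), 13.655478477478027)
flange z 243 0.06162953626280861
tilt [ 0.04688869 -0.01272375]
```

View pics/we.png

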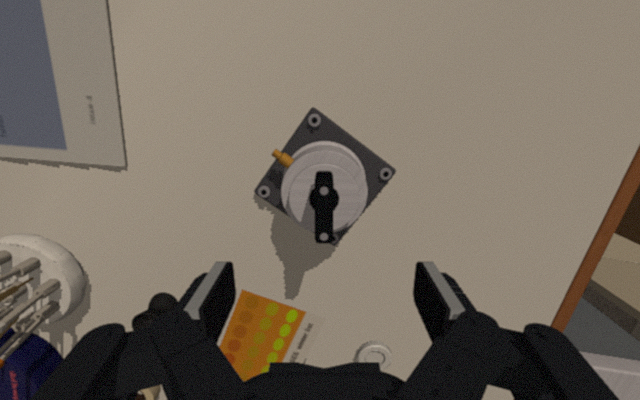

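View pics/scene_e.png

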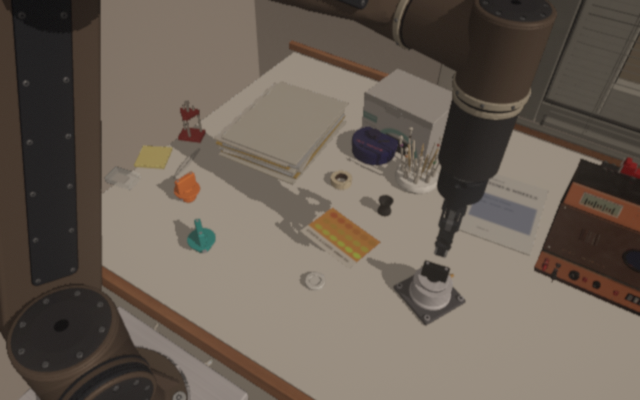

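The lid sits in the mouth at wrist (323,195). Flange top is 0.0607 m, so the origin is about 28.7 mm: locked, since unlocked it would float at 35. It is level, and the bar is at -79.6°, 64.5° clockwise of the slots. The bystanders and decoys haven't moved in the scene view. Handing in.

```bash
python3 - <<'E'
from h import *
st(); order.hand_in()
E
```

```text
t31.48 p [ 0.507  -0.3366  0.1696] a-169.2 F [-0.3 -0.2 -0.2] T [ 0.05 -0.    0.01] w0.998 q6 0.45
the job is handed in; nothing more can be done
```

The lid is locked in the chamber, and I handed the job in at 31.5 s with the gripper open and clear above it.

- **What I did:** I picked up the black-and-aluminium lid and found the ring's slots at -15° by camera depth. The lugs entered the slots first try, and I pushed the lid in to about 24.5 mm against about 8.5 N of spring. I twisted it clockwise until the stop showed at about 65° (0.3 Nm). I then eased off 1°, let it rise until the notch roofs held it at about 29 mm, and released it.
- **Last checks:** The lid's origin is at about 28.7 mm (29 mm expected when locked). By the wrist and side cameras it is level, and its bar is 64.5° clockwise of the slots. The tape, die, loupe and look-alike lids appear unmoved.
- **Disagreements:**
  - The cameras differed by 2–4 mm on positions, so I averaged or corrected for that.
  - The scene camera's slight tilt reading and 3° angle difference were not borne out by the other two views.
  - Sideways force reached about 8 N at most, while the lid was rising against the notch roofs. It was about 4 N when I released the lid.
  - One look at the chamber was wasted because I had the wrist camera on the wrong side of the tool.

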